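Slide the spirit burner in under the tripod

ROBOT

A 6-joint arm with a two-finger parallel gripper is mounted at the origin on the work surface. World frame = base frame: x ahead of the robot, y to its left, z up, the work surface at z = 0. Lengths are in mm, angles in rad, forces in N, time in s.
With the tool pointing down it reaches from about 300 to 775 mm from the base axis. Payload 14.6 kg.
Tool frame: the origin (TCP) lies between the finger pads; the fingertips stand 19 mm ahead of it and the grasp point (between the pads) is the TCP; x points along the fingers, y is the direction in which the jaws open and shut, and the axes are right-handed (so a half turn about x gives the same grasp; the last joint's range is limited). The gripper opens to 94 mm and grips with 3 to 60 N. Pads are 16 mm wide; open, the fingers measure 119 mm over their backs; the gripper's body (75 mm by 177 mm) begins 78 mm behind the grasp point.
Start: joints at [-1.212, 0.3, 1.521, -0, 1.321, -0.067], TCP at [227.169, -500.883, 224.446] pointing down, gripper open.
Joint ranges: [-3.03, 3.03], [-0.79, 2.21], [0.23, 2.52], [-1.04, 4.18], [0, 3.07], [-2.55, 2.55]. Speed limits (rad/s): [2.22, 2.22, 2.57, 3.14, 3.14, 3.14].

INTERFACE

Orientations are given as [roll, pitch, yaw] about the fixed x, y, z axes, in that order (R = Rz(yaw) Ry(pitch) Rx(roll)).
In Python, from cell import manip gives the robot as it stands.
- The arm moves only by the tool jog_arm, never from a script. Its argument "series" is one flat list of numbers, 7 for each row, row after row: the turn, a rotation vector about the world's x, y, z in rad, then the shift along the world's x, y, z in m, then the opening, from -1 (shut) to 1 (fully open). A call has 1 to 20 rows; each row is the pose to reach, as a shift and turn from the pose commanded when the call began; what a row does not reach only later rows make up. A row lasts 1/8 s, in which the tool goes at most 62.5 mm and 10.7 degrees, less where a joint would pass 70% of its speed; a pose out of reach is approached as far as the arm can. A call with a gripper value outside its range is refused whole. The fingers move at their own pace and stop on an object; "squeeze" is the grip in N (left out, the last holds). Time passes only in rows, so rows that repeat a pose let the fingers close. It gives the time, the measured TCP pose, the force and the opening at its end, in the units of the state.
- manip.read_state(): the state, without advancing time (a new reading comes with each control period).
- manip.camera(name): name is "side" or "top"; returns a dict with "color" (420x560x3 uint8, blue, green, red), "range_z" (420x560 float32, mm along the optical axis (not along the pixel's ray), 0 where there is no reading), "fx", "fy", "cx", "cy" (pixels), "D" ([k1, k2, p1, p2, k3] as OpenCV has them; the pictures are not rectified), "pose" (4x4, takes a point from camera to world coordinates). Camera axes: x right, y down, z forward; pixel columns grow to the right and rows downward; lengths in mm; the calibration is good to about 2 mm. A picture is of the moment at which its call begins.
- manip.sign_off(): hands the job in, once; it reports no verdict.
The state is a dict: "clock": time; "joints": joint angles; "qd": joint speeds; "effort": joint torques, N m; "eef_pos": TCP position; "eef_rot": TCP orientation; "wrist_force": force on the tool from outside, world axes, zero at the start; "moment": the same for the moment, N m; "finger_gap": finger opening in mm.
Only numpy, scipy, OpenCV 4.12 (cv2) and the standard library are available. Lean on these libraries where they do the work, as an engineer would, in place of code of your own. Each camera call takes 0.05 s, during which the arm holds its last target.

TASK

Get the heating stand ready: pick up the steel spirit burner, set it down gently on the heat mat and slide it in between the tripod's legs, from the open side that faces the robot, until it stands upright under the middle of the gauze. Keep the burner upright all the way, do not shift the tripod or the gauze and beaker on it, and leave everything else on the bench where it is.

Things in the scene. Friction and masses are not known exactly. Their poses are not given: they have to be found in the camera images.
- burner: Unlit plain steel spirit burner, 180 to 290 g: a squat can 60 mm in diameter with straight sides up to 40 mm, a shoulder to 52 mm, a knurled collar 27 mm across to 61 mm, then wick tube and wick, 77 mm high in all. On the bench left or right of the mat, nearer or farther. Origin: centre of its underside, z up, round. It slides upright if pushed low on the can (friction about 1).
- mat: Fixed grey heat-resistant mat lying on the bench in front of the robot, 300 x 300 x 5 mm. Origin: centre of its underside; its top lies at z = 5 mm. Its -x edge faces the robot, more or less.
- tripod: Loose dark steel tripod, 550 g, 200 mm high, on the mat: a ring 110 mm across on three splayed legs of 9 mm bar, 75 mm from the axis at the foot, 55 mm at the ring. Origin: on its axis at foot level, z up. Legs stand at its +x and at 120 degrees either side of it, so the gap centred on its -x (116 mm clear at 30 mm height, 36 mm out from the axis) faces the robot within about 28 degrees.
- gauze: Loose square wire gauze with a white ceramic centre, 125 x 125 x 3 mm, lying on the tripod's ring, so that it overhangs at a height of 200 to 203 mm above the mat. Origin: centre of its underside; x and y run along its sides.
- beaker: Loose empty glass beaker, 74 mm in diameter and 95 mm high, standing on the gauze. Origin: centre of its underside, z up.
- cap: The burner's loose steel snuffer cap, 30 mm in diameter and 38 mm high, standing on the mat near its front right corner. Origin: centre of its underside. To be left alone.
- tongs: Steel crucible tongs, 225 mm long, 75 mm wide and 8 mm high, lying on the left edge of the mat, their length (x) along the mat's x. Origin: at the pivot, on the underside. To be left alone.
- jar: Amber glass jar with a black lid and a paper label, 60 mm in diameter and 72 mm high, standing beside the mat. Origin: centre of its underside. To be left alone.
- mortar: White porcelain mortar, 84 mm in diameter and 55 mm high, with its pestle leaning in it to a height of 82 mm and 53 mm out from the middle, standing beside the mat. Origin: centre of its underside. To be left alone.
- dish: White porcelain evaporating dish, 76 mm in diameter and 30 mm high, standing beside the mat. Origin: centre of its underside. To be left alone.
There are look-alikes about, which are no part of the job. What is shaped like the tripod but blue or green is not meant. Leave any purple or red look-alike of the burner alone.

How it is judged (in metres and radians):
At the end, for the whole second after the job is handed in: The burner stands upright (within 3.4 degrees), at rest and released on the mat, with its centre within 18 mm of the tripod's axis; the tripod has shifted less than 12 mm, and the gauze and beaker on it less than 15 mm, with the beaker upright (horizontal distance between burner and tripod below 0.018 m and angle between each of burner, beaker's own z axis and vertical below 0.06 rad and z of burner in the frame of mat between 0.001 and 0.009 m and linear speed of burner below 0.02 m/s and distance of tripod from where it was at the start of the episode below 0.012 m and distance of each of gauze, beaker from where it was at the start of the episode below 0.015 m); the robot touches nothing.
It fails at once if the tripod was shifted by 12 mm, or the gauze or beaker by 15 mm (distance of tripod from where it was at the start of the episode above 0.012 m or distance of any of gauze, beaker from where it was at the start of the episode above 0.015 m).
It fails at once if the burner was tipped by more than 25 degrees, so that it would spill (angle between burner's own z axis and vertical above 0.436 rad).
It fails at once if the burner was banged down on the mat (more than 60 N) (contact force between burner and mat above 60 N).
It fails at once if another thing on the bench was shifted by 30 mm (distance of any of cap, jar, mortar, dish, tongs from where it was at the start of the episode above 0.03 m).
It also fails if it takes over 64 s, if anything falls off the work surface, if the arm or the gripper's body presses on something with over 40 N, if the wrist force passes 120 N, or if a joint passes its speed limit or range.

## Working session

There is one attempt and no reset: what is moved stays moved. The work goes in short steps, Python scripts to look and compute and a tool call to move; the robot and the scene stay as the last step left them, time stands still between calls to the robot, and variables do not carry over. Pictures are saved under pics/ and viewed, and the job is handed in when it is done.

Besides the shell and the picture viewer there is one more tool, called after "Request:" by a JSON object that holds its "name" and its "arguments". jog_arm: Moves the arm, as the interface text tells. Its arguments: {"type":"object","properties":{"series":{"type":"array","items":{"type":"number"}},"squeeze":{"type":"number"}},"required":["series"]}

```bash
mkdir -p pics; cat > h.py <<'E'
import numpy as np, cv2
from cell import manip
def save(n,img): cv2.imwrite('pics/'+n+'.png',img)
def pts(c,uv):
    K=np.array([[c['fx'],0,c['cx']],[0,c['fy'],c['cy']],[0,0,1.]])
    return cv2.undistortPoints(np.array(uv,float).reshape(-1,1,2),K,np.array(c['D'],float)).reshape(-1,2)
def ray(c,uv,z):
    n=pts(c,uv); T=np.array(c['pose']); d=np.c_[n,np.ones(len(n))]@T[:3,:3].T; o=T[:3,3]
    return o+d*((z-o[2])/d[:,2])[:,None]
def cloud(c):
    h,w=c['range_z'].shape; v,u=np.mgrid[:h,:w]
    n=pts(c,np.stack([u.ravel(),v.ravel()],1)); z=c['range_z'].ravel().astype(float)
    T=np.array(c['pose']); P=np.c_[n*z[:,None],z]@T[:3,:3].T+T[:3,3]; P[z==0]=np.nan
    return P.reshape(h,w,3)
E
python3 - <<'E'
from h import *
import pickle
d={}
for n in('side','top'):
    c=manip.camera(n); d[n]=c; save(n+'0',c['color']); print(n,c['fx'],np.round(c['pose'],3).tolist())
pickle.dump(d,open('c0.pkl','wb'))
print(manip.read_state())
E
```

```text
side 467.462255614472 [[-0.933, -0.202, 0.297, 95.52], [-0.358, 0.575, -0.736, 922.329], [-0.022, -0.793, -0.609, 947.578], [0.0, 0.0, 0.0, 1.0]]
top 455.10301102703494 [[-0.022, -0.991, 0.132, 313.257], [-1.0, 0.022, -0.004, -34.461], [0.002, -0.132, -0.991, 1473.551], [0.0, 0.0, 0.0, 1.0]]
{'clock': 0.1, 'joints': array([-1.21163081e+00,  3.00386824e-01,  1.52151803e+00,  6.49634938e-06,
        1.32071953e+00, -6.66227505e-02]), 'qd': array([-0.00070368, -0.00257713, -0.00031922, -0.00075453,  0.00072118,
       -0.00031766]), 'effort': array([ 2.23820214e-03, -5.32639539e+01, -3.53278828e+01,  7.10363220e-02,
        2.35344912e-02, -8.17948444e-05]), 'eef_pos': array([ 227.08089778, -500.69084869,  223.95922424]), 'eef_rot': array([-1.64351805,  1.56976457,  1.92386126]), 'wrist_force': array([-0.42576606,  0.43735069, -0.35869524]), 'moment': array([0.0725671 , 0.00298187, 0.02988481]), 'finger_gap': 93.86528923499665}
```

```bash
ls . pics
```

```text
.:
c0.pkl
h.py
pics

pics:
side0.png
top0.png
```

View pics/side0.png

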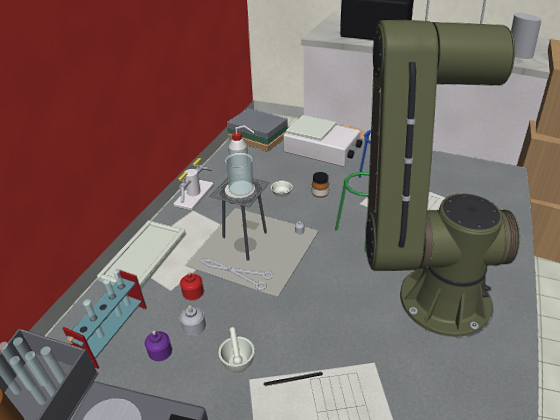

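View pics/top0.png

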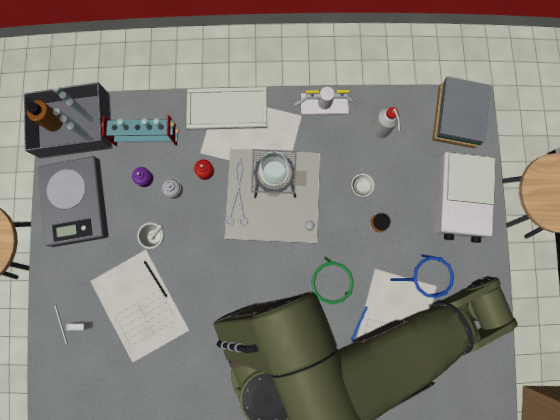

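Burner candidates, in the top view: purple (142,177), steel/grey (172,188) and red (204,169). In the side view they are at (158,345), (192,320) and (191,286). Only the grey one is plain steel. The tripod is the dark one at top (274,172); the blue (433,276) and green (332,282) ones are look-alikes. Next I'll enlarge this area and measure.

```bash
python3 - <<'E'
from h import *
import pickle
d=pickle.load(open('c0.pkl','rb')); t,s=d['top'],d['side']
a=cv2.resize(t['color'][130:260,120:330],None,fx=3.7,fy=3.7,interpolation=cv2.INTER_CUBIC); save('topz',a)
b=cv2.resize(s['color'][140:380,130:340],None,fx=2.5,fy=2.5,interpolation=cv2.INTER_CUBIC); save('sidez',b)
for n,uv,z in [('burner',(172,188),60),('red',(204,169),60),('purple',(142,177),60),('mortar',(150,236),40),('beaker rim',(274,168),303),('dish',(363,185),30),('jar',(381,222),72),('cap',(309,226),43)]:
    print(n,ray(t,[uv],z).round(0))
P=cloud(t)
for n,(u,v) in dict(b=(172,188),mat=(270,225),table=(190,220),ga=(255,155)).items(): print(n,P[v,u].round(1))
E
```

```text
burner [[590. 300.  60.]]
red [[649. 197.  60.]]
purple [[628. 397.  60.]]
mortar [[440. 374.  40.]]
beaker rim [[590. -27. 303.]]
dish [[ 592. -313.   30.]]
jar [[ 466. -356.   72.]]
cap [[ 461. -132.   43.]]
b [589.8 299.2  61.8]
mat [470.8  -8.6  10.4]
table [4.939e+02 2.531e+02 3.000e-01]
ga [704.7  36.6   9.5]
```

View pics/topz.png

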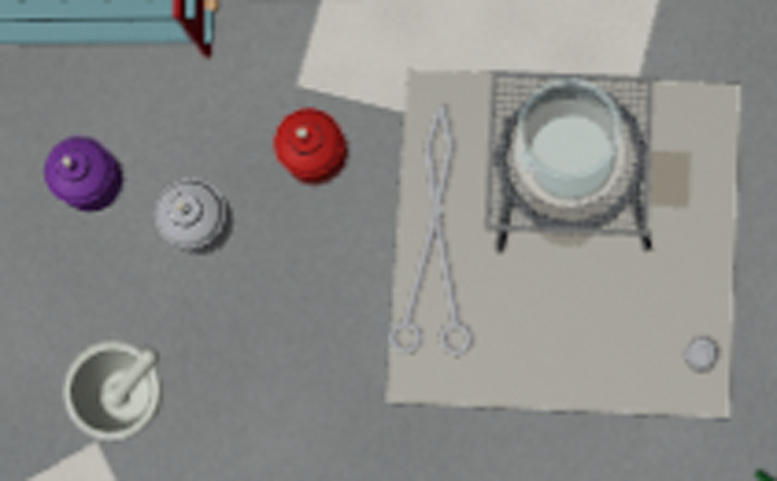

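View pics/sidez.png

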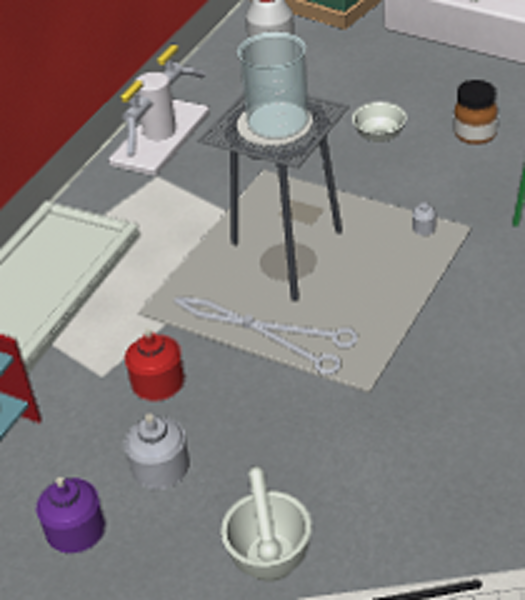

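```bash
python3 - <<'E'
from h import *
import pickle
d=pickle.load(open('c0.pkl','rb')); t,s=d['top'],d['side']
F=ray(s,[(224,237),(248,258.8),(266,232.8)],6); print('feet side',F.round(1))
print('feet top',ray(t,[(255.4,197.),(294.9,196.5)],6).round(1))
A,B,C=F[:,:2]
M=2*np.array([B-A,C-A]); c=np.linalg.solve(M,[B@B-A@A,C@C-A@A]); print('cc',c,[np.linalg.norm(p-c) for p in (A,B,C)],[np.degrees(np.arctan2(*(p-c)[::-1])) for p in (A,B,C)])
print('gauze', ray(t,np.array([(491,72),(652,78),(651,236),(488,231)])/3.7+[120,130],208).round(1))
print('mat',ray(t,np.array([(407,69),(741,84),(729,416),(387,402)])/3.7+[120,130],5).round(1))
# dark mask near feet, print
print('tongs',ray(t,np.array([(442,105),(406,350),(457,355),(430,150)])/3.7+[120,130],10).round(0))
# burner via depth: points z 30..54 in area
for n,c in d.items():
    P=cloud(c); m=(abs(P[...,0]-590)<50)&(abs(P[...,1]-298)<50)&(P[...,2]>15)
    q=P[m]; print(n,len(q),q.min(0),q.max(0)); k=q[q[:,2]>63]; print(k.mean(0),len(k))
m=(np.abs(t['color'].astype(int).max(2)-t['color'].min(2))<30)
save('mono',(m*255).astype('uint8'))
print('burner side wick',ray(s,[(130+150/2.5,140+421/2.5)],77))
print('burner top wick',ray(t,np.array([(186,208)])/3.7+[120,130],77))
z=cv2.resize(s['color'][215:275,205:285],None,fx=9,fy=9,interpolation=cv2.INTER_CUBIC);save('feet',z)
E
```

```text
feet side [[671.4 -24.8   6. ]
 [561.3  39.    6. ]
 [556.5 -87.    6. ]]
feet top [[564.3  37.4   6. ]
 [563.1 -91.8   6. ]]
cc [597.49448559 -25.48374075] [np.float64(73.93329384325055), np.float64(73.93329384325095), np.float64(73.93329384325087)] [np.float64(0.5665144521397878), np.float64(119.30380884469214), np.float64(-123.68503702001155)]
gauze [[668.1  33.3 208. ]
 [660.6 -91.2 208. ]
 [536.5 -87.  208. ]
 [543.1  37.2 208. ]]
mat [[ 729.7  119.8    5. ]
 [ 709.2 -180.2    5. ]
 [ 411.4 -159.4    5. ]
 [ 430.1  139.3    5. ]]
tongs [[694.  88.  10.]
 [475. 122.  10.]
 [470.  77.  10.]
 [653.  99.  10.]]
side 497 [562.2443373  277.78157983  15.13179234] [625.85255662 341.03752461  76.97684517]
[592.89119982 310.13941246  70.35215665] 21
top 314 [565.47072044 276.18878906  15.24765556] [626.33806155 337.78373244  82.76217806]
[594.3353579  306.44655424  69.03219244] 33
burner side wick [[587.84551351 314.67460386  77.        ]]
burner top wick [[592.64690788 301.15110351  77.        ]]
```

View pics/feet.png

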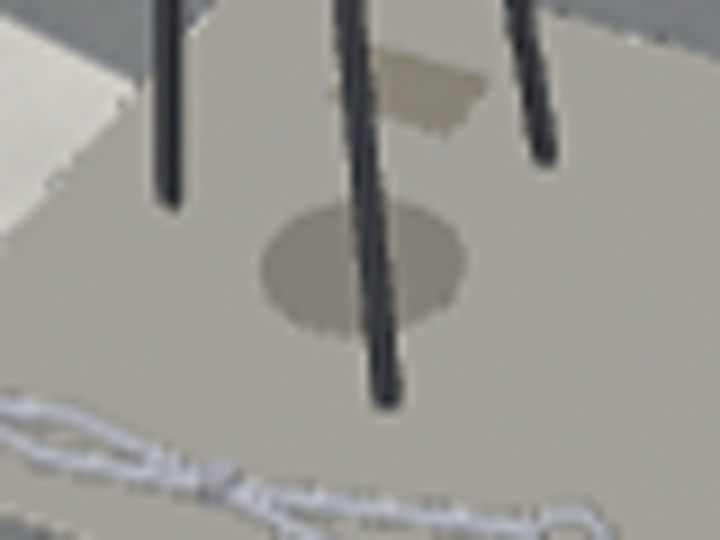

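The crop confirms it: grey steel burner at top (172,188), dark tripod with front feet at side (248,259) and (266,233) and the rear foot at (224,237). I'll refine the burner centre and work out the tool axes.

```bash
python3 - <<'E'
from h import *
import pickle
from scipy.optimize import least_squares
from scipy.spatial.transform import Rotation as R
d=pickle.load(open('c0.pkl','rb')); 
for n,c in d.items():
    P=cloud(c); m=(abs(P[...,0]-595)<45)&(abs(P[...,1]-308)<42)&(P[...,2]>8)
    q=P[m]
    w=q[(q[:,2]<38)]; w=w if n=='side' else q[q[:,2]<52]
    f=least_squares(lambda p:np.hypot(*(w[:,:2]-p).T)-30,[595,306],loss='soft_l1'); print(n,'can',f.x,len(w),f.cost)
    m8=(m*255).astype('uint8'); 
    (ct,_)=cv2.findContours(m8,0,1); k=max(ct,key=cv2.contourArea); print(cv2.minEnclosingCircle(k),cv2.boundingRect(k))
    if n=='top':
        (u,v),r=cv2.minEnclosingCircle(k); print([ray(c,[(u,v)],z).round(1) for z in(20,30,40)])
    # collar: z 55..62
    w=q[(q[:,2]>55)&(q[:,2]<63)]; print('collar',w.mean(0),np.median(w,0))
s=manip.read_state(); print(R.from_euler('xyz',s['eef_rot']).as_matrix().round(3))
E
```

```text
side can [594.19266289 308.07423923] 182 84.40682495155403
((191.87327575683594, 319.4032287597656), 13.951750755310059) (180, 306, 25, 28)
collar [591.36192881 312.32111076  59.02313696] [590.42748513 312.64995616  59.39078607]
top can [596.82518361 307.61265985] 220 821.8497208707088
((171.64865112304688, 188.43243408203125), 10.665127754211426) (162, 178, 21, 21)
[array([[596.6, 310.2,  20. ]]), array([[594.6, 307.8,  30. ]]), array([[592.7, 305.5,  40. ]])]
collar [594.88444433 302.72926677  59.00547439] [593.32154404 299.97647072  59.3555343 ]
[[-0.     0.413 -0.911]
 [ 0.001 -0.911 -0.413]
 [-1.    -0.001 -0.   ]]
```

Request:
{"name": "jog_arm", "arguments": {"series": [0,0,0,0,0,0.08,1,0,0,0,0,0,0.08,1,0,0,0,0.173,0.301,0.08,1,0,0,0,0.173,0.301,0.08,1,0,0,0,0.173,0.301,0.08,1,0,0,0,0.173,0.301,0.08,1,0,0,0,0.173,0.301,0.08,1,0,0,0,0.173,0.301,0.08,1,0,0,0,0.173,0.601,0.08,1,0,0,0,0.173,0.601,0.08,1,0,0,0,0.173,0.601,0.08,1,0,0,0,0.173,0.601,0.08,1,0,0,0,0.173,0.601,0.08,1,0,0,0,0.173,0.601,0.08,1,0,0,0,0.173,0.601,0.08,1]}}

```text
clock: 1.98
eef_pos: [400.1, 99.8, 304.2]
eef_rot: [0.094, 1.57, -2.622]
wrist_force: [0.2, -0.6, 0.2]
finger_gap: 94.1
```

Request:
{"name": "jog_arm", "arguments": {"series": [0,0,0,0.1945,0.2075,-0.1,1,0,0,0,0.1945,0.2075,-0.1,1,0,0,0,0.1945,0.2075,-0.1,1,0,0,0,0.1945,0.2075,-0.1,1,0,0,0,0.1945,0.2075,-0.1,1,0,0,0,0.1945,0.2075,-0.1,1,0,0,0,0.1945,0.2075,-0.154,1,0,0,0,0.1945,0.2075,-0.154,1,0,0,0,0.1945,0.2075,-0.154,1]}}

```text
clock: 3.1
eef_pos: [595.5, 306.8, 153.2]
eef_rot: [3.117, 1.568, 0.4]
wrist_force: [0.4, 0.5, 1.1]
finger_gap: 94.1
```

```bash
python3 - <<'E'
from h import *
from scipy.spatial.transform import Rotation as R
s=manip.read_state(); print(s['eef_pos'],s['joints'].round(2)); print(R.from_euler('xyz',s['eef_rot']).as_matrix().round(2))
c=manip.camera('side'); save('s1',cv2.resize(c['color'][150:400,80:360],None,fx=2.4,fy=2.4))
E
```

```text
[595.50952817 306.80280775 153.19099643] [ 0.42  0.63  1.22 -0.    1.29  1.57]
[[ 0.    0.41 -0.91]
 [ 0.   -0.91 -0.41]
 [-1.    0.   -0.  ]]
```

View pics/s1.png

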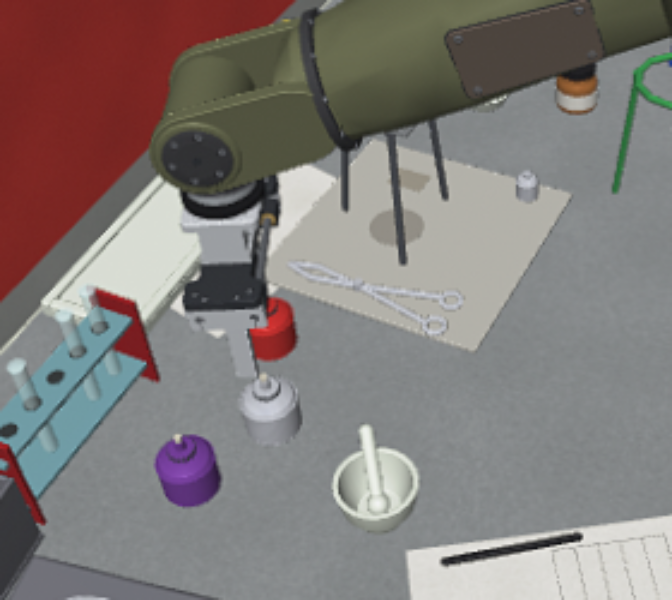

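The grey burner is below the open gripper, at crop (270,410). Both look-alikes are clear of the fingers. Descending now.

Request:
{"name": "jog_arm", "arguments": {"series": [0,0,0,0,0,-0.03,1,0,0,0,0,0,-0.06,1,0,0,0,0,0,-0.08,1,0,0,0,0,0,-0.1,1,0,0,0,0,0,-0.115,1,0,0,0,0,0,-0.125,1,0,0,0,0,0,-0.125,1,0,0,0,0,0,-0.125,1]}}

```text
clock: 4.15
eef_pos: [595.0, 307.8, 26.2]
eef_rot: [-3.135, 1.57, 0.432]
wrist_force: [0.7, -0.3, 0.2]
finger_gap: 93.9
```

Request:
{"name": "jog_arm", "arguments": {"series": [0,0,0,0,0,0,0.5,0,0,0,0,0,0,0.35,0,0,0,0,0,0,0.2,0,0,0,0,0,0,0.2,0,0,0,0,0,0,0.2,0,0,0,0,0,0,0.1,0,0,0,0,0,0,0,0,0,0,0,0,0,0], "squeeze": 20}}

```text
clock: 5.15
eef_pos: [594.7, 307.6, 25.5]
eef_rot: [2.579, 1.571, -0.137]
wrist_force: [-0.2, -0.8, 1.9]
finger_gap: 59.8
```

Gripped at 59.8 mm, which matches the 60 mm can. I'll lift a little and check.

Request:
{"name": "jog_arm", "arguments": {"series": [0,0,0,0,0,0.01,-0.2,0,0,0,0,0,0.03,-0.2,0,0,0,0,0,0.06,-0.2,0,0,0,0,0,0.08,-0.2,0,0,0,0,0,0.08,-0.2], "squeeze": 25}}

```text
clock: 5.78
eef_pos: [595.3, 307.9, 107.6]
eef_rot: [3.14, 1.567, 0.424]
wrist_force: [-0.2, -0.9, -2.6]
finger_gap: 59.8
```

```bash
python3 - <<'E'
from h import *
s=manip.read_state(); print(s['eef_pos'],s['wrist_force'],s['finger_gap'])
c=manip.camera('side'); save('s2',cv2.resize(c['color'][150:400,80:360],None,fx=2.4,fy=2.4))
E
```

```text
[595.33828073 307.94745449 107.60600558] [-0.24605457 -0.9095946  -2.62246062] 59.75830272895099
```

View pics/s2.png

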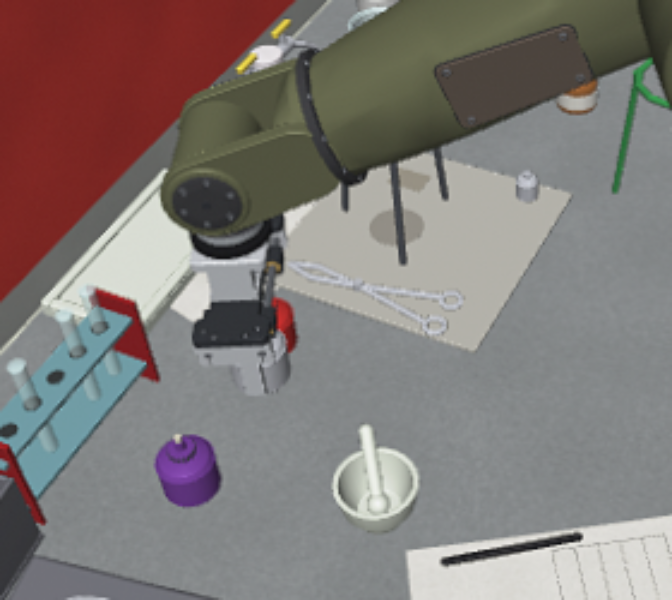

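Request:
{"name": "jog_arm", "arguments": {"series": [0,0,-0.14,-0.04,-0.035,0.01,-0.2,0,0,-0.28,-0.08,-0.07,0.02,-0.2,0,0,-0.426,-0.1165,-0.11,0.02,-0.2,0,0,-0.426,-0.1165,-0.15,0.02,-0.2,0,0,-0.426,-0.1165,-0.2,0.02,-0.2,0,0,-0.426,-0.1165,-0.25,0.02,-0.2,0,0,-0.426,-0.1165,-0.3,0.02,-0.2,0,0,-0.426,-0.1165,-0.3335,0.02,-0.2,0,0,-0.426,-0.1165,-0.3335,0.02,-0.2,0,0,-0.426,-0.1165,-0.3335,-0.01,-0.2,0,0,-0.426,-0.1165,-0.3335,-0.04,-0.2,0,0,-0.426,-0.1165,-0.3335,-0.06,-0.2,0,0,-0.426,-0.1165,-0.3335,-0.06,-0.2,0,0,-0.426,-0.1165,-0.3335,-0.06,-0.2]}}

```text
clock: 7.58
eef_pos: [478.4, -25.5, 45.9]
eef_rot: [3.088, 1.57, -0.053]
wrist_force: [-0.3, 0.2, -3.4]
finger_gap: 59.6
```

```bash
python3 - <<'E'
from h import *
from scipy.spatial.transform import Rotation as R
s=manip.read_state(); print(s['eef_pos'],s['wrist_force'],s['finger_gap']); print(R.from_euler('xyz',s['eef_rot']).as_matrix().round(3))
c=manip.camera('side'); save('s3',cv2.resize(c['color'][100:340,160:400],None,fx=2.4,fy=2.4))
E
```

```text
[478.38119276 -25.48938271  45.92903806] [-0.29913468  0.16790373 -3.37619882] 59.55662277849867
[[ 0.  0. -1.]
 [-0. -1. -0.]
 [-1.  0. -0.]]
```

View pics/s3.png

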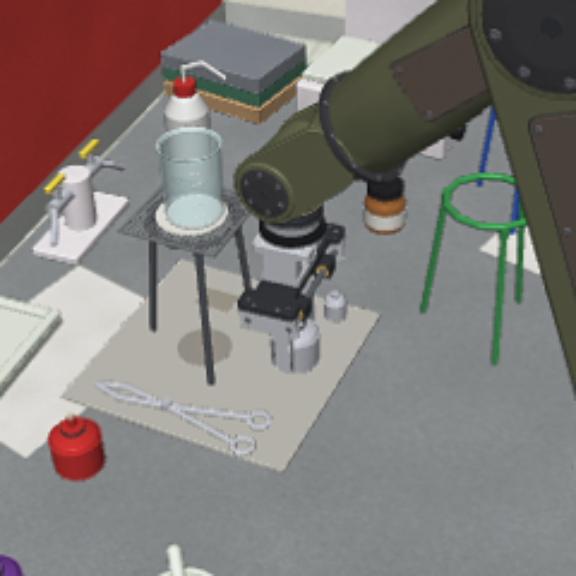

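The burner hangs upright over the mat in front of the open side, at crop (298,345), and nothing has been disturbed. Lowering gently.

Request:
{"name": "jog_arm", "arguments": {"series": [0,0,0,0,0,-0.007,-0.2,0,0,0,0,0,-0.011,-0.2,0,0,0,0,0,-0.013,-0.2,0,0,0,0,0,-0.014,-0.2,0,0,0,0,0,-0.0145,-0.2,0,0,0,0,0,-0.0145,-0.2,0,0,0,0,0,-0.0145,-0.2]}}

```text
clock: 8.5
eef_pos: [478.2, -25.9, 31.0]
eef_rot: [2.884, 1.571, -0.258]
wrist_force: [-0.0, -0.7, -3.0]
finger_gap: 59.4
```

Request:
{"name": "jog_arm", "arguments": {"series": [0,0,0,0,0,-0.0005,-0.2,0,0,0,0,0,-0.001,-0.2,0,0,0,0,0,-0.001,-0.2]}}

```text
clock: 8.88
eef_pos: [478.3, -25.9, 30.4]
eef_rot: [2.964, 1.571, -0.177]
wrist_force: [-3.7, -0.1, 6.5]
finger_gap: 59.5
```

On the mat: the wrist force went from -3 to +6.5 N. Releasing, then lifting clear.

Request:
{"name": "jog_arm", "arguments": {"series": [0,0,0,0,0,0,0.4,0,0,0,0,0,0,0.6,0,0,0,0,0,0,0.9,0,0,0,0,0,0,0.9,0,0,0,0,0,0,0.9,0,0,0,0,0,0.03,0.9,0,0,0,0,0,0.07,0.9,0,0,0,0,0,0.11,0.9,0,0,0,0,0,0.11,0.9]}}

```text
clock: 10.0
eef_pos: [479.4, -26.0, 142.5]
eef_rot: [3.011, 1.566, -0.131]
wrist_force: [-0.8, 0.0, -0.5]
finger_gap: 89.1
```

```bash
python3 - <<'E'
from h import *
s=manip.read_state(); print(s['eef_pos'],s['wrist_force'],s['finger_gap'],s['joints'].round(2))
c=manip.camera('side'); save('s4',cv2.resize(c['color'][100:340,160:400],None,fx=2.4,fy=2.4))
E
```

```text
[479.39551666 -26.03595482 142.53077802] [-0.78677317  0.04820407 -0.49075572] 89.09083455667076 [-0.13  0.23  1.81 -0.    1.09  1.44]
```

View pics/s4.png

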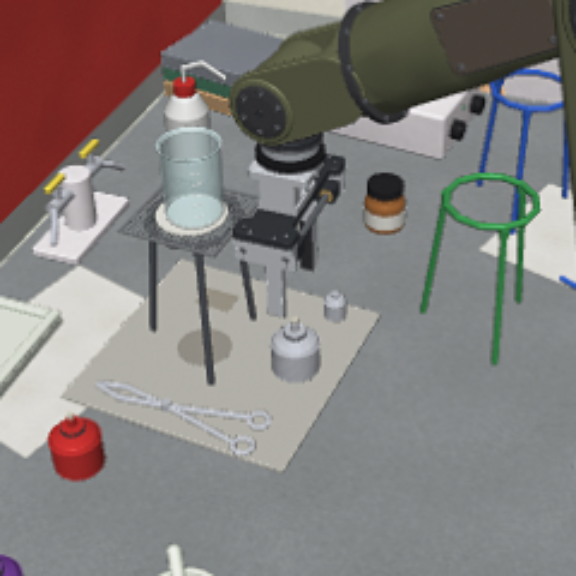

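Request:
{"name": "jog_arm", "arguments": {"series": [0,0,0,0,0,0.05,0.5,0,0,0,-0.03,0,0.08,0,0,-0.17,0,-0.06,0,0.08,-0.15,0,-0.34,0,-0.068,0,0.08,-0.15,0,-0.51,0,-0.068,0,0.08,-0.15,0,-0.68,0,-0.068,0,0.08,-0.15,0,-0.785,0,-0.068,0,0.08,-0.15,0,-0.785,0,-0.068,0,0.08,-0.15]}}

```text
clock: 11.05
eef_pos: [409.1, -25.9, 218.4]
eef_rot: [-3.14, 0.789, -0.0]
wrist_force: [1.1, -0.1, -0.7]
finger_gap: 40.0
```

```bash
python3 - <<'E'
from h import *
from scipy.spatial.transform import Rotation as R
s=manip.read_state(); print(s['eef_pos'],s['finger_gap'],s['joints'].round(2)); print(R.from_euler('xyz',s['eef_rot']).as_matrix().round(3))
c=manip.camera('side'); save('s5',cv2.resize(c['color'][100:340,160:440],None,fx=2.4,fy=2.4))
P=cloud(c); m=(abs(P[...,0]-478)<42)&(abs(P[...,1]+26)<42)&(P[...,2]>12)&(P[...,2]<43)
w=P[m]
from scipy.optimize import least_squares
f=least_squares(lambda p:np.hypot(*(w[:,:2]-p).T)-30,[478,-26],loss='soft_l1'); print('can',f.x,len(w))
t=manip.camera('top'); save('t5',cv2.resize(t['color'][120:280,190:400],None,fx=3.5,fy=3.5))
E
```

```text
[409.11753006 -25.90118863 218.35470604] 40.03264121728215 [-0.27 -0.4   2.38  0.46  0.44  0.96]
[[ 0.705 -0.001 -0.709]
 [-0.    -1.     0.001]
 [-0.709 -0.001 -0.705]]
can [476.68511279 -24.95190205] 161
```

View pics/s5.png

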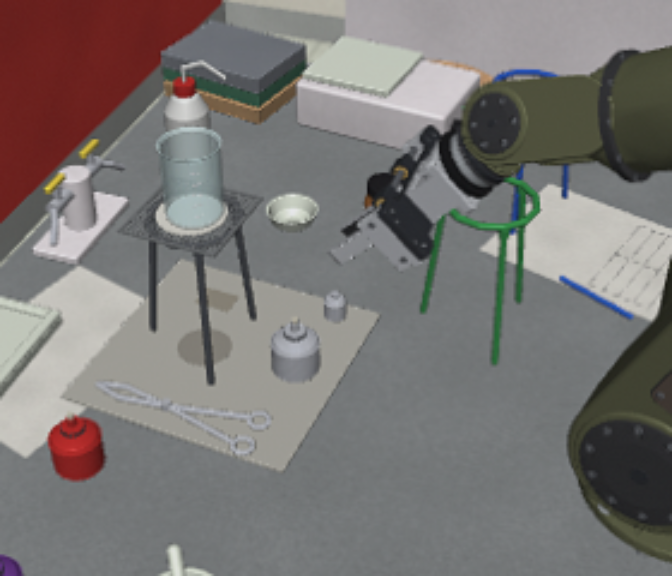

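View pics/t5.png

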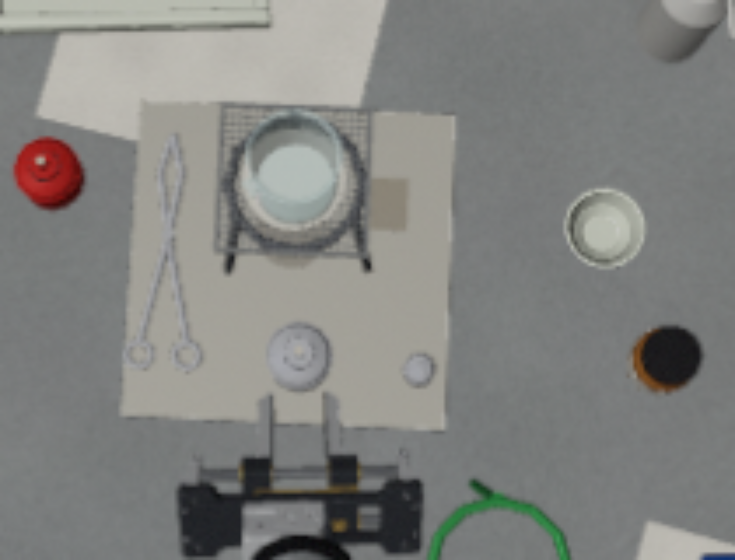

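```bash
python3 - <<'E'
from h import *
import pickle
c=manip.camera('top')
P=cloud(c); hsv=cv2.cvtColor(c['color'],cv2.COLOR_BGR2HSV)
m=(hsv[...,0]>50)&(hsv[...,0]<80)&(hsv[...,1]>120)
q=P[m]; q=q[~np.isnan(q[:,0])]; 
r=q[q[:,2]>180]; print('ring',r.min(0),r.max(0)); l=q[q[:,2]<60]; print('low',len(l),l.min(0) if len(l) else'',l.max(0) if len(l) else '')
c=manip.camera('side');P=cloud(c)
hsv=cv2.cvtColor(c['color'],cv2.COLOR_BGR2HSV)
m=(hsv[...,0]>50)&(hsv[...,0]<80)&(hsv[...,1]>120);q=P[m]
for lo,hi in((5,40),(180,210)):
    w=q[(q[:,2]>lo)&(q[:,2]<hi)]; print(lo,len(w),w.min(0),w.max(0))
E
```

```text
ring [ 229.26393964 -237.36426375  187.1724678 ] [ 345.67504805 -124.92683431  207.90018427]
low 9 [ 243.87702223 -596.61838428    1.21764681] [ 743.59254453 -113.93887539   58.76994627]
5 51 [ 242.64784576 -603.51205271    7.68254347] [ 921.98188358 -109.77110716   39.77197134]
180 179 [ 226.00264337 -234.23112336  181.66966561] [ 323.77533369 -120.43686972  199.74046549]
```

The green tripod's ring (x 229–346, y down to -122, z 200) is close to where the wrist would be. So I'll use a steeper tool, about 20° off vertical, behind the burner and tilt it to 35° only while moving forward.

Request:
{"name": "jog_arm", "arguments": {"series": [0,0.17,0,0.005,0,0,-0.15,0,0.34,0,0.01,0,0,-0.15,0,0.435,0,0.01,0,0,-0.15,0,0.435,0,0.01,0,-0.05,-0.15,0,0.435,0,0.01,0,-0.1,-0.15,0,0.435,0,0.01,0,-0.14,-0.15,0,0.435,0,0.01,0,-0.17,-0.15,0,0.435,0,0.01,0,-0.188,-0.15,0,0.435,0,0.01,0,-0.188,-0.15,0,0.435,0,0.01,0,-0.188,-0.15]}}

```text
clock: 12.5
eef_pos: [420.7, -25.9, 32.5]
eef_rot: [3.141, 1.221, -0.0]
wrist_force: [0.4, 0.8, -0.8]
finger_gap: 40.3
```

```bash
python3 - <<'E'
from h import *
s=manip.read_state(); print(s['eef_pos'],s['eef_rot'],s['finger_gap'],s['joints'].round(2),s['wrist_force'])
c=manip.camera('side'); save('s6',cv2.resize(c['color'][100:340,160:440],None,fx=2.4,fy=2.4))
E
```

```text
[420.73459928 -25.91678176  32.53529633] [ 3.14124774e+00  1.22051382e+00 -3.20189399e-04] 40.32370909697141 [-0.19  0.18  2.26  0.18  0.36  1.22] [ 0.39376246  0.76529459 -0.77097559]
```

View pics/s6.png

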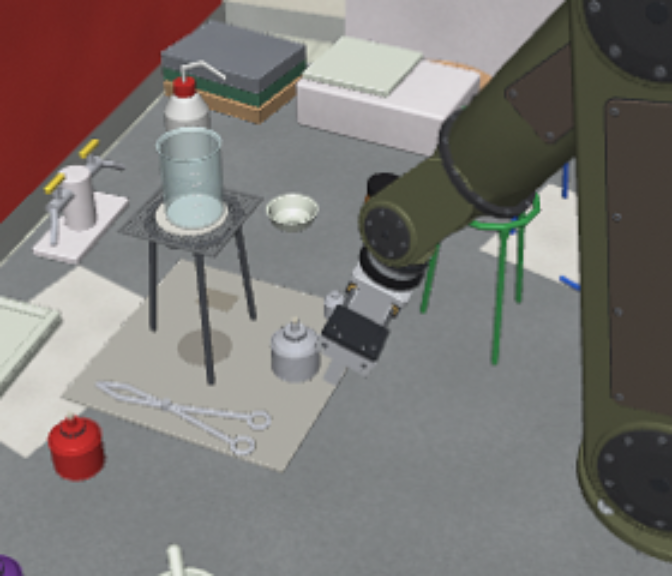

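The fingers are low behind the burner (crop 330,375), clear of it. I'll start pushing slowly.

Request:
{"name": "jog_arm", "arguments": {"series": [0,0,0,0.006,0,0,-0.15,0,0,0,0.012,0,0,-0.15,0,0,0,0.016,0,0,-0.15,0,0,0,0.02,0,0,-0.15,0,0,0,0.024,0,0,-0.15,0,0,0,0.028,0,0,-0.15,0,0,0,0.033,0,0,-0.15,0,0,0,0.038,0,0,-0.15,0,0,0,0.043,0,0,-0.15,0,0,0,0.048,0,0,-0.15,0,0,0,0.054,0,0,-0.15,0,0,0,0.06,0,0,-0.15,0,0,0,0.06,0,0,-0.15]}}

```text
clock: 14.18
eef_pos: [480.7, -25.9, 32.0]
eef_rot: [3.142, 1.22, -0.0]
wrist_force: [-0.2, -0.3, -0.9]
finger_gap: 40.2
```

```bash
cat > b.py <<'E'
from h import *
import sys
from scipy.optimize import least_squares
s=manip.read_state(); X=s['eef_pos']; print(X.round(1),s['eef_rot'].round(3),round(s['finger_gap'],1),s['wrist_force'].round(1))
for n in ('side','top'):
    c=manip.camera(n); save(sys.argv[1]+n,cv2.resize(c['color'][100:340,160:440],None,fx=2.4,fy=2.4))
    if n=='side':
        P=cloud(c); g=float(sys.argv[2])
        m=(abs(P[...,0]-g)<42)&(abs(P[...,1]+26)<38)&(P[...,2]>10)&(P[...,2]<43)
        w=P[m]; f=least_squares(lambda p:np.hypot(*(w[:,:2]-p).T)-30,[g,-26],loss='soft_l1'); print('can',f.x,len(w))
E
python3 b.py a 516
```

```text
[480.7 -25.9  32. ] [ 3.142  1.22  -0.   ] 40.2 [-0.2 -0.3 -0.9]
can [513.11220021 -24.41938441] 157
```

View pics/aside.png

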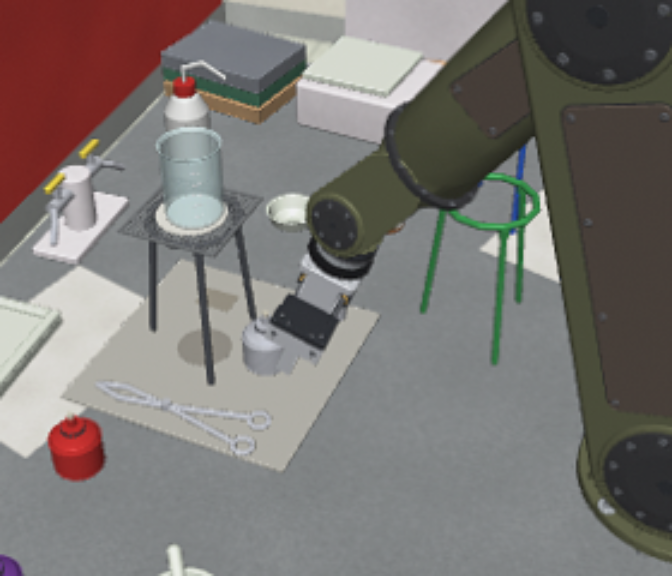

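The burner is sliding upright in the cradle, can at crop (262,350). I'll continue while tilting to 35°.

Request:
{"name": "jog_arm", "arguments": {"series": [0,-0.03,0,0.004,0,0,-0.15,0,-0.06,0,0.008,0,0,-0.15,0,-0.09,0,0.012,0,0,-0.15,0,-0.12,0,0.017,0,0,-0.15,0,-0.15,0,0.022,0,0,-0.15,0,-0.18,0,0.027,0,0,-0.15,0,-0.21,0,0.032,0,0,-0.15,0,-0.24,0,0.037,0,0,-0.15,0,-0.26,0,0.042,0,0,-0.15,0,-0.26,0,0.047,0,0,-0.15,0,-0.26,0,0.052,0,0,-0.15,0,-0.26,0,0.052,0,0,-0.15]}}

```text
clock: 15.78
eef_pos: [532.2, -25.9, 32.0]
eef_rot: [-3.142, 0.961, -0.0]
wrist_force: [-0.8, 0.4, 0.0]
finger_gap: 39.9
```

```bash
python3 b.py b 572
```

```text
[532.2 -25.9  32. ] [-3.142  0.961 -0.   ] 39.9 [-0.8  0.4  0. ]
can [568.01910895 -24.73697021] 125
```

View pics/bside.png

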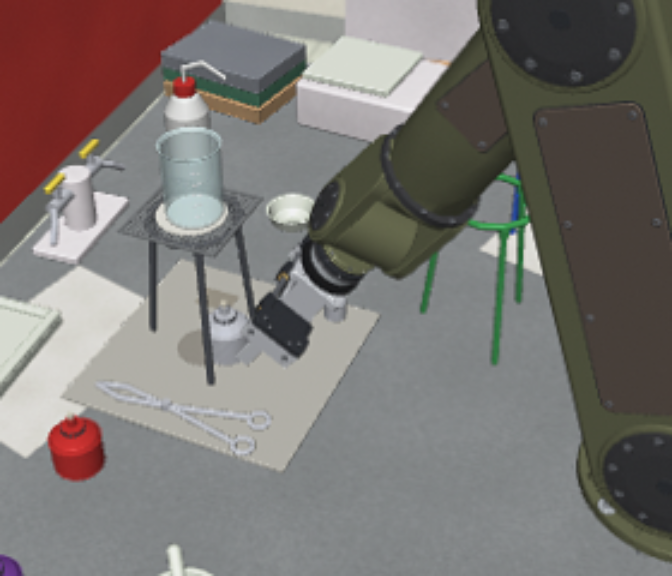

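View pics/btop.png

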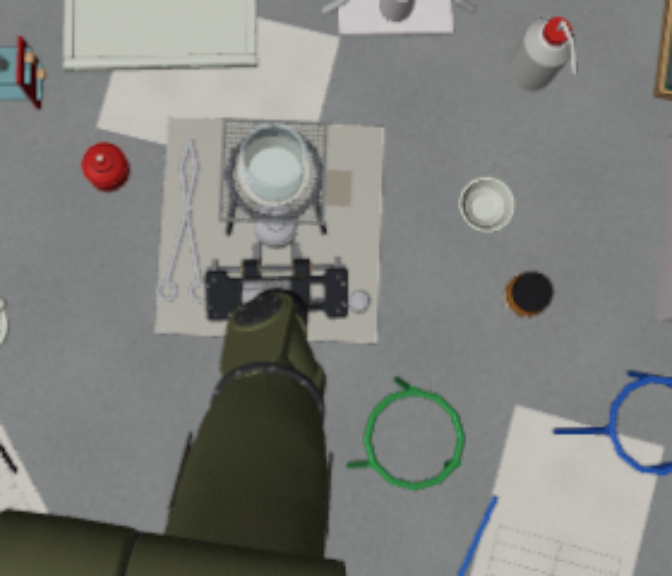

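The can is between the front legs (side crop 228,335), upright and clear. About 28 mm to go.

Request:
{"name": "jog_arm", "arguments": {"series": [0,0,0,0.004,0,0,-0.15,0,0,0,0.008,0,0,-0.15,0,0,0,0.012,0,0,-0.15,0,0,0,0.016,0,0,-0.15,0,0,0,0.02,0,0,-0.15,0,0,0,0.024,0,0,-0.15,0,0,0,0.028,0,0,-0.15,0,0,0,0.028,0,0,-0.15]}}

```text
clock: 16.88
eef_pos: [560.5, -25.9, 32.0]
eef_rot: [-3.142, 0.961, -0.0]
wrist_force: [0.2, -0.8, 0.2]
finger_gap: 40.0
```

Request:
{"name": "jog_arm", "arguments": {"series": [0,0,0,-0.01,0,0,-0.15,0,0,0,-0.03,0,0,-0.15,0,0,0,-0.05,0,0,-0.15,0,0,0,-0.07,0,0,-0.15,0,0.1,0,-0.09,0,0.02,-0.15,0,0.2,0,-0.11,0,0.05,-0.15,0,0.26,0,-0.13,0,0.1,-0.15,0,0.26,0,-0.14,0,0.15,-0.15,0,0.26,0,-0.14,0,0.15,-0.15]}}

```text
clock: 18.0
eef_pos: [441.2, -10.4, 143.3]
eef_rot: [-3.096, 1.211, 0.055]
wrist_force: [1.0, 0.4, 0.0]
finger_gap: 39.7
```

```bash
python3 b.py c 598; python3 - <<'E'
from h import *
c=manip.camera('side'); save('c2',cv2.resize(c['color'][140:270,200:290],None,fx=4.5,fy=4.5,interpolation=cv2.INTER_CUBIC))
E
```

```text
[441.2 -10.4 143.3] [-3.096  1.211  0.055] 39.7 [1.  0.4 0. ]
can [597.50059626 -24.96516218] 151
```

View pics/c2.png

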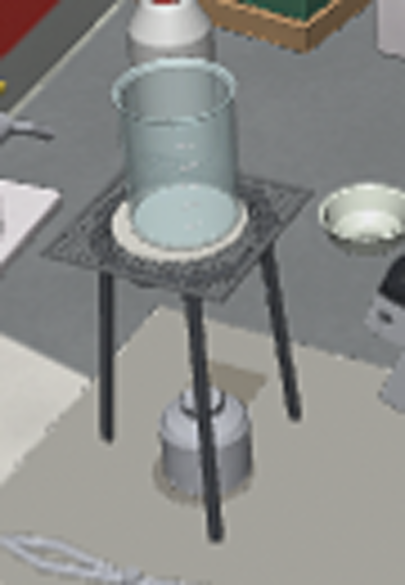

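View pics/ctop.png

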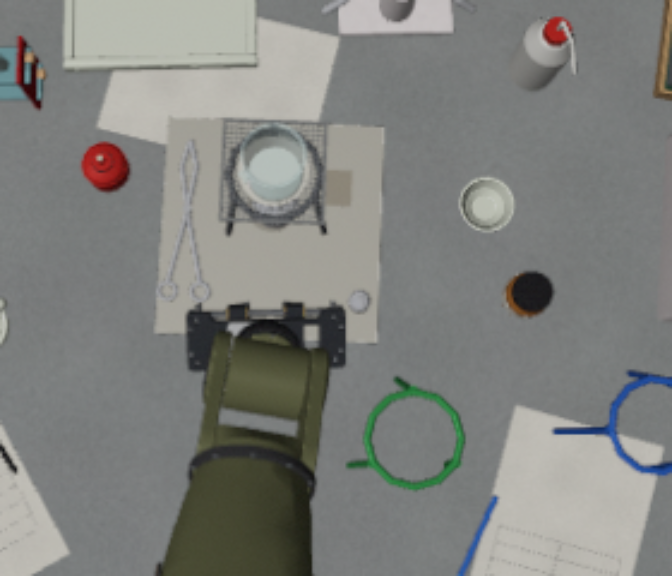

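```bash
python3 - <<'E'
from h import *
import pickle
a=pickle.load(open('c0.pkl','rb'))
for n,sl in (('side',(slice(140,262),slice(205,285))),('top',(slice(145,205),slice(225,325)))):
    c=manip.camera(n); A=cv2.cvtColor(a[n]['color'][sl],6).astype('float32'); B=cv2.cvtColor(c['color'][sl],6).astype('float32')
    k=slice(0,55); print(n,cv2.phaseCorrelate(A[k],B[k]),np.abs(A-B)[k].mean())
s=manip.read_state(); print(s['clock'],s['qd'].round(3),s['wrist_force'].round(1))
manip.sign_off()
E
```

```text
side ((0.006657993932634554, 0.0028097741115509223), 1.0024883648753167) 1.6554545
top ((-0.005368208187533696, -0.08735842759331192), 0.9631491591135661) 2.7941818
18.25 [-0.004  0.026  0.009 -0.002  0.     0.002] [-0.1  0.   0.5]
the job is handed in; nothing more can be done
```

I picked up the steel burner and set it down gently on the mat in front of the tripod. I then slid it in between the front legs with low, slightly open fingers, backed the arm off and handed the job in at 18.3 s.

- **Burner position:** the last side-camera fit puts the burner at (597.5, -25.0) mm. The tripod's feet, measured by the same camera at the start, give its axis as (597.5, -25.5) mm. A combined estimate from both cameras puts the axis at about (599.5, -26.5) mm. Either way the burner is within about 3 mm.
- **Upright and released:** the burner looks upright in the enlarged picture, and the gripper is clear of everything. I did not measure its tilt.
- **Tripod, gauze and beaker:** comparing before and after pictures showed a shift of less than 0.1 pixel.
- **Rest of the bench:** the cap, tongs, jar and dish looked undisturbed in the last top picture. The mortar and the look-alikes I judged only by eye in earlier pictures or partial views.
- **Disagreement:** on the final retreat, already clear of the tripod, the arm drifted about 15 mm sideways from the commanded path. It touched nothing.

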